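Stow the camera lenses in the child-latched dry cabinet

TASK

Put away all the lenses that stand on the desk: draw the dry cabinet's front out against its child catch, press the white sprung hook down through the gap and pull the front right out, then stand each lens on its rear cap in a bay of its own in the tray. Slide the front gently fully home, without slamming it, so that the hook has caught again, and set the humidity dial to 40 (the long green mark). Leave the camera body, the globe and the arch where they are.

Things in the scene. Friction and masses are not known exactly. Their poses are not given: they have to be found in the camera images.
- cabinet: Dry cabinet for camera gear: a black box 420 mm wide (y), 260 deep (x), 160 high, fixed on the desk. Origin on the desk under the middle of its front edge; x points from front to back, y to the left as the robot sees it, z up. Its front closes against that edge (x = 0) and slides out along -x. Roof 12 mm thick, its top at z = 160 mm, clear but for dial and a flat gauge.
- strike (a point): Lower back edge of the white strike under the cabinet's roof, behind which the hook catches: it hangs 1 to 6 mm behind the roof's front edge, 120 mm left of the cabinet's middle, 30 mm wide, lower end at z = 128 mm.
- front (a joint): How far the cabinet's front with its tray is drawn out, m: 0 = fully home, about 0.035 = stopped by the hook against the strike, 0.18 = right out (the bay centres then lie 75 mm clear of the roof's edge). It stays where it is left (2 N of runner friction; moving part 1.2 kg and its load).
- front_foot (a point): Point of the sliding front: middle of its inner face, at desk height. Axes as the cabinet's. The front panel (glass in a black frame) is 18 mm thick, in front of this face, 420 mm wide, its top edge at z = 160 mm, level with the roof.
- tray (a point): Point of the tray behind the front: on its floor, z = 20 mm, at the middle of the bays' front ends, 50 mm behind the front's inner face; axes as the cabinet's, moves with the front. Five bays in a row along y, each 76 mm wide (y) by 110 mm long (x, from here backwards); bay centres 55 mm behind this point at y = -160, -80, 0, 80, 160 mm. Walls 20 mm high, 4 mm thick.
- front_handle (a point): Middle of the front's bar handle: an 11 mm round aluminium bar, 140 mm long along y, its axis 35 mm in front of the front's outer face (clear 29 mm behind it), z = 132 mm, 28 mm below the front's top edge. Held on two thin stalks 60 mm to either side.
- hook (a joint): Angle of the white sprung hook, rad: 0 = up (it springs back here), 0.4 = fully down. Below about 0.18 it catches on the strike, from 0.22 it passes under. Pivot in the front's thickness (6 mm before its inner face, z = 138 mm); it reaches 58 mm back from the inner face. Its sloping tip rides under the strike and snaps up by itself when the front is pushed home (about 5 to 10 N).
- hook_pad (a point): Top of the hook's raised thumb pad: a white rib 34 mm wide (y), 10 long (x), 20 mm behind the front's inner face, 26 mm below the roof's top while the hook is up. With the front out against the strike it lies in a slot 35 mm wide between front and roof edge. Pressed down 6 to 10 mm (3 to 7 N) it frees the front; the hook travels with the front and springs up when let go.
- dial (a joint): Angle of the humidity dial, rad, growing clockwise seen from above: 0 = 20 %, 1.178 = 30 %, 2.356 = 40 %, 3.534 = 50 %, 4.712 = 60 %. It stays where it is left (0.04 N m of friction); stops at both ends.
- dial_grip (a point): On the dial's axis at gripping height, z = 197 mm, on the right of the roof: black knob with a grip bar 14 mm thick, 46 long, from z = 174 to 204 mm, on a 72 mm base. White pointer line at one end. The point's x axis lies along the bar, away from the pointer. Ticks round it run clockwise from 20 (lower left) to 60; the long green one, farthest from the robot, is 40.
- lens_a: Camera lens with a red ring round the rim of its top and another low on its barrel: an upright dark cylinder 64 mm in diameter and 66 mm high, about 340 g, standing on its rear cap (60 mm, the lowest 12 mm). Origin at the centre of its underside, z up. May be absent.
- lens_b: Camera lens with a brass ring round the rim of its top and another low on its barrel: an upright dark cylinder 60 mm in diameter and 58 mm high, about 260 g, standing on its rear cap (56 mm, the lowest 12 mm). Origin at the centre of its underside, z up. May be absent.
- lens_c: Camera lens with a silver ring round the rim of its top and another low on its barrel: an upright dark cylinder 56 mm in diameter and 62 mm high, about 240 g, standing on its rear cap (52 mm, the lowest 12 mm). Origin at the centre of its underside, z up. May be absent.
- lens_d: Camera lens with a blue ring round the rim of its top and another low on its barrel: an upright dark cylinder 62 mm in diameter and 58 mm high, about 280 g, standing on its rear cap (58 mm, the lowest 12 mm). Origin at the centre of its underside, z up. May be absent.
- lens_e: Camera lens with a green ring round the rim of its top and another low on its barrel: an upright dark cylinder 58 mm in diameter and 60 mm high, about 250 g, standing on its rear cap (54 mm, the lowest 12 mm). Origin at the centre of its underside, z up. May be absent.
- camera: Bystander: a black camera body 130 x 45 x 97 mm standing on the desk behind the lenses. Origin at the centre of its underside.
- globe: Bystander: a cream globe, 116 mm ball on a brass foot, 158 mm high, left of the cabinet. Origin at the centre of its foot's underside.
- arch: Bystander: a white ceramic arch ornament 96 mm wide, 35 deep, 110 high, left of the cabinet. Origin at the centre of its underside.

How it is judged (in metres and radians):
On the way, in this order (a step that is already met when the one before it is completed fails the run):
1. the hook is pressed down while the front stands drawn out against it (value of joint hook above 0.15 rad and value of joint front between 0.02 and 0.07 m), for 0.1 s.
2. the front is pulled right out (value of joint front above 0.155 m), for 0.2 s.
3. every lens stands in a tray bay, let go, with the front still open (z of lens_a in the frame of front_foot between 0.012 and 0.027 m and x of lens_a in the frame of front_foot between 0.06 and 0.15 m and y of lens_a in the frame of front_foot between -0.195 and 0.195 m and angle between each of lens_a, lens_b, lens_c, lens_d, lens_e's own z axis and vertical below 0.12 rad and linear speed of each of lens_a, lens_b, lens_c, lens_d, lens_e below 0.03 m/s and z of lens_b in the frame of front_foot between 0.012 and 0.027 m and x of lens_b in the frame of front_foot between 0.06 and 0.15 m and y of lens_b in the frame of front_foot between -0.195 and 0.195 m and z of lens_c in the frame of front_foot between 0.012 and 0.027 m and x of lens_c in the frame of front_foot between 0.06 and 0.15 m and y of lens_c in the frame of front_foot between -0.195 and 0.195 m and z of lens_d in the frame of front_foot between 0.012 and 0.027 m and x of lens_d in the frame of front_foot between 0.06 and 0.15 m and y of lens_d in the frame of front_foot between -0.195 and 0.195 m and z of lens_e in the frame of front_foot between 0.012 and 0.027 m and x of lens_e in the frame of front_foot between 0.06 and 0.15 m and y of lens_e in the frame of front_foot between -0.195 and 0.195 m and value of joint front above 0.1 m and contact force between the fingers and lens_a below 0.1 N and contact force between the fingers and lens_b below 0.1 N and contact force between the fingers and lens_c below 0.1 N and contact force between the fingers and lens_d below 0.1 N and contact force between the fingers and lens_e below 0.1 N), for 0.2 s.
4. the front is fully home and the hook has sprung up behind the strike (value of joint front below 0.005 m and value of joint hook below 0.08 rad), for 0.3 s.
At the end, for the whole second after the job is handed in: Front within 5 mm of fully home with the hook sprung up (within 0.08 rad); every lens present stands upright (within 0.12 rad) at rest on the tray floor in its bay; the dial reads 40 within 1 % (2.356 +/- 0.12 rad) (all of step 4 and z of lens_a in the frame of front_foot between 0.012 and 0.027 m and x of lens_a in the frame of front_foot between 0.06 and 0.15 m and y of lens_a in the frame of front_foot between -0.195 and 0.195 m and angle between each of lens_a, lens_b, lens_c, lens_d, lens_e's own z axis and vertical below 0.12 rad and linear speed of each of lens_a, lens_b, lens_c, lens_d, lens_e below 0.03 m/s and z of lens_b in the frame of front_foot between 0.012 and 0.027 m and x of lens_b in the frame of front_foot between 0.06 and 0.15 m and y of lens_b in the frame of front_foot between -0.195 and 0.195 m and z of lens_c in the frame of front_foot between 0.012 and 0.027 m and x of lens_c in the frame of front_foot between 0.06 and 0.15 m and y of lens_c in the frame of front_foot between -0.195 and 0.195 m and z of lens_d in the frame of front_foot between 0.012 and 0.027 m and x of lens_d in the frame of front_foot between 0.06 and 0.15 m and y of lens_d in the frame of front_foot between -0.195 and 0.195 m and z of lens_e in the frame of front_foot between 0.012 and 0.027 m and x of lens_e in the frame of front_foot between 0.06 and 0.15 m and y of lens_e in the frame of front_foot between -0.195 and 0.195 m and value of joint dial between 2.236 and 2.476 rad); the robot touches nothing.
It fails at once if the front is slammed (pushed in faster than 0.4 m/s) (velocity of joint front below -0.4 m/s).
It fails at once if the camera body, globe or arch is moved by more than 30 mm (distance of any of camera, globe, arch from where it was at the start of the episode above 0.03 m).
Of lens_a, lens_b, lens_c, lens_d, lens_e only 3 to 5 are there at a start; the rules pass over those that are not, and their reading is None.
At some moment in a run one of lens_a, lens_b, lens_c, lens_d, lens_e may be knocked a few centimetres aside while the robot is not near it.
It also fails if it takes over 210 s, if anything falls off the work surface, if the arm or the gripper's body presses on something with over 40 N, if the wrist force passes 120 N, or if a joint passes its speed limit or range.

ROBOT

A 7-joint arm with a two-finger parallel gripper is mounted at the origin on the work surface. World frame = base frame: x ahead of the robot, y to its left, z up, the work surface at z = 0. Lengths are in mm, angles in rad, forces in N, time in s.
With the tool pointing down it reaches from about 350 to 900 mm from the base axis. Payload 8.1 kg.
Tool frame: the origin (TCP) lies midway between the tips of the shut fingers; the grasp point (between the pads) lies 19 mm behind it; z points along the fingers, y is the line along which they close (so a half turn about z gives the same grasp; the last joint's range is limited). The gripper opens to 85 mm and grips with 20 to 120 N. Pads are 22 mm wide; open, the fingers measure 114 mm over their backs; the gripper's body (76 mm by 85 mm) begins 54 mm behind the grasp point. The pads swing forward as they close: fully open they stand 13 mm farther back than shut.
Start: joints at [-1.359, 0.434, 0.025, 1.573, -0.012, 1.134, -0.075], TCP at [193.544, 594.291, 231.323] pointing down, gripper open.
Joint ranges: [-2.62, 2.62], [-0.44, 2.09], [-1.27, 1.32], [0.08, 2.57], [-1.32, 4.46], [0.12, 2], [-2.74, 2.74]. Speed limits (rad/s): [2.22, 2.22, 3.01, 3.01, 3.14, 3.14, 3.14].

INTERFACE

Orientations are given as a unit quaternion [w, x, y, z].
In Python, from cell import telemetry, eyes, order gives the robot as it stands.
- The arm moves only by the tool apply_moves, never from a script. Its argument "deltas" is text: rows parted by semicolons, each of 5 numbers parted by spaces: the shift along the tool's x, y, z in units of 50 mm (1.0 is 50 mm), then the turn about the tool's z in units of 6 degrees (1.0 is 6 degrees), then the opening, from 0 (shut) to 1 (fully open). In form: x y z yaw fingers; .... A call has 1 to 20 rows; each row is the pose to reach, as a shift and turn from the pose commanded when the call began, along the tool's axes at that moment; what a row does not reach only later rows make up. A row lasts 1/10 s, in which the tool goes at most 50 mm and 8.59 degrees, less where a joint would pass 70% of its speed; a pose out of reach is approached as far as the arm can. A call with a gripper value outside its range is refused whole. The fingers move at their own pace and stop on an object; "grip_force" is the grip in N (left out, the last holds). Time passes only in rows, so rows that repeat a pose let the fingers close. It gives the time, the measured TCP pose, the force, the opening and the grip force at its end, in the units of the state.
- telemetry.observe(): the state, without advancing time (a new reading comes with each control period).
- eyes.capture(name): name is "side" or "top"; returns a dict with "color" (400x640x3 uint8, blue, green, red), "camera_matrix" (3x3 intrinsics, pixels), "world_from_camera" (4x4, takes a point from camera to world coordinates). Camera axes: x right, y down, z forward; pixel columns grow to the right and rows downward; lengths in mm; the calibration is good to about 2 mm. A picture is of the moment at which its call begins. There is no depth.
- order.job_done(): hands the job in; it is judged then, once.
The state is a dict: "time_s": time; "q": joint angles; "qd": joint speeds; "joint_torque": joint torques, N m; "eef_pos": TCP position; "orientation": TCP orientation; "wrist_force": force on the tool from outside, world axes, zero at the start; "torque": the same for the moment, N m; "width": finger opening in mm; "finger_force": force on a finger pad.
Only numpy, scipy, OpenCV 4.12 (cv2) and the standard library are available. Lean on these libraries where they do the work, as an engineer would, in place of code of your own. Each camera call takes 0.05 s, during which the arm holds its last target. There are 200 camera calls.

## Working session

There is one attempt and no reset: what is moved stays moved. The work goes in short steps, Python scripts to look and compute and a tool call to move; the robot and the scene stay as the last step left them, time stands still between calls to the robot, and variables do not carry over. Pictures are saved under pics/ and viewed, at most 14 in all, crops included, and the job is handed in when it is done.

Besides the shell and the picture viewer there is one more tool, called after "Emit:" by a JSON object that holds its "api" and its "payload", one argument or row to a line. apply_moves: Moves the arm, as the interface text tells. Its arguments: {"type":"object","properties":{"deltas":{"type":"string"},"grip_force":{"type":"number"}},"required":["deltas"]}

```bash
ls; mkdir -p pics; python3 - <<'E'
from cell import telemetry, eyes
import cv2,numpy as np
s=telemetry.observe(); print(s)
for n in("side","top"):
    c=eyes.capture(n); cv2.imwrite(f"pics/{n}0.png",c["color"]); print(n,np.round(c["camera_matrix"],1).tolist(),np.round(c["world_from_camera"],4).tolist())
E
```

```text
pics
{'time_s': 0.0, 'q': array([-1.35861733,  0.43522844,  0.02500562,  1.57412256, -0.01158488,
        1.13398672, -0.07506043]), 'qd': array([-0.0012149 ,  0.00084066,  0.00085317,  0.00165226,  0.00144501,
        0.00071555,  0.00089795]), 'joint_torque': array([ 3.65407868e-04, -6.70493460e+01,  1.02531105e+00, -3.16198790e+01,
        1.55784586e-02,  1.27299211e-02,  1.52911603e-07]), 'eef_pos': array([193.42249305, 593.77634714, 230.51311523]), 'orientation': array([-3.95426117e-05,  1.56766977e-01,  9.87635294e-01, -7.99196820e-04]), 'wrist_force': array([-0.23714351, -0.94835574, -0.33201567]), 'torque': array([-0.02173049, -0.0075805 , -0.03425697]), 'finger_force': 0.0, 'width': 85.13694394639043}
side [[517.7, 0.0, 319.6], [0.0, 517.7, 200.5], [0.0, 0.0, 1.0]] [[-0.9936, -0.0781, 0.0819, 411.3922], [-0.1132, 0.6748, -0.7293, 1441.3075], [0.0017, -0.7339, -0.6793, 1423.5936], [0.0, 0.0, 0.0, 1.0]]
top [[491.5, 0.0, 317.7], [0.0, 491.5, 195.0], [0.0, 0.0, 1.0]] [[0.0272, -0.9739, 0.2251, 225.9727], [-0.9996, -0.0264, 0.0066, 61.32], [-0.0005, -0.2252, -0.9743, 1708.4848], [0.0, 0.0, 0.0, 1.0]]
```

View pics/side0.png

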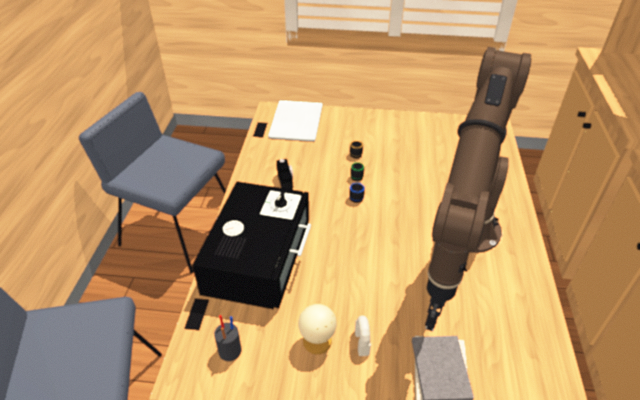

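View pics/top0.png

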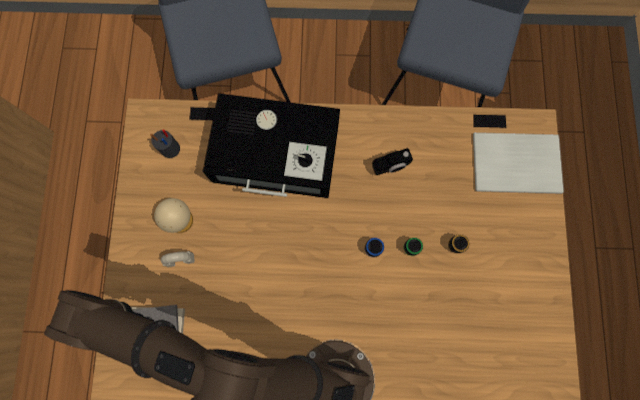

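The side view shows the cabinet centred near (255,243), lenses at (357,150), (358,172) and (357,192), the globe at (317,325) and the arch at (363,335). The top view shows the cabinet near (272,145), the dial at (306,160), the handle at (265,190), and lenses blue (375,247), green (414,246) and brass (459,243). I'll enlarge both cabinet views.

```bash
python3 - <<'E'
import cv2
a=cv2.imread("pics/top0.png")[85:215,195:350]; cv2.imwrite("pics/topc.png",cv2.resize(a,None,fx=5,fy=4.6,interpolation=cv2.INTER_CUBIC)[:, :800])
a=cv2.imread("pics/side0.png")[175:310,190:320]; cv2.imwrite("pics/sidec.png",cv2.convertScaleAbs(cv2.resize(a,None,fx=4.4,fy=4.4,interpolation=cv2.INTER_CUBIC),alpha=1.5))
E
```

```text
(no output)
```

View pics/topc.png

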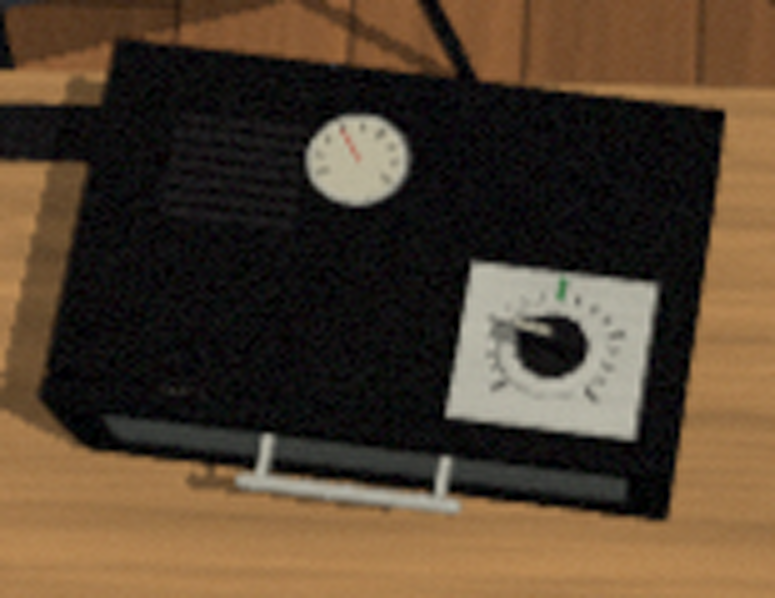

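View pics/sidec.png

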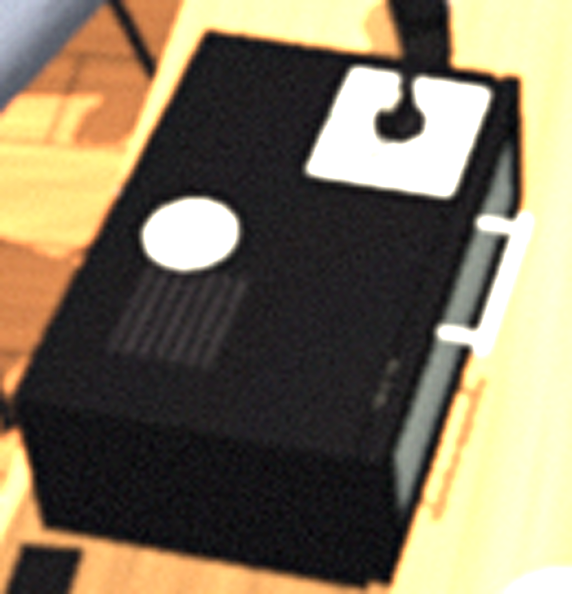

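```bash
cat > h.py <<'E'
import numpy as np,cv2
from scipy.optimize import least_squares
def proj(c,P):
    T=np.linalg.inv(c["world_from_camera"]); P=np.atleast_2d(P)@T[:3,:3].T+T[:3,3]
    p=P@c["camera_matrix"].T; return p[:,:2]/p[:,2:]
def tri(obs): # [(cam,(u,v))]
    f=lambda X:np.concatenate([proj(c,X)[0]-p for c,p in obs])
    r=least_squares(f,[500,0,100.]); return r.x,np.abs(r.fun).max()
def ray(c,p,z):
    W=c["world_from_camera"]; d=W[:3,:3]@np.linalg.solve(c["camera_matrix"],[*p,1]); return W[:3,3]+d*(z-W[2,3])/d[2]
def hand(s): # tool axes as columns
    from scipy.spatial.transform import Rotation as R
    w,x,y,z=s["orientation"]; return R.from_quat([x,y,z,w]).as_matrix()
def tool_delta(s,target):  # units for apply_moves
    return hand(s).T@(np.array(target)-s["eef_pos"])/50
E
cat > m1.py <<'E'
from h import *; from cell import eyes
T,S=eyes.capture("top"),eyes.capture("side")
tp=lambda u,v:((u+.5)/5-.5+195,(v+.5)/4.6-.5+85)
sd=lambda u,v:((u+.5)/4.4-.5+190,(v+.5)/4.4-.5+175)
L=[((-53,70,132),T,tp(238,482)),((-53,-70,132),T,tp(459,507)),((260,210,160),T,tp(115,38)),((260,-210,160),T,tp(725,112)),
((-53,-70,132),S,sd(524,217)),((-53,70,132),S,sd(480,350)),((260,-210,160),S,sd(205,33)),((260,210,160),S,sd(20,405))]
def w(p,P):
    c,s=np.cos(p[2]),np.sin(p[2]); return np.array([p[0]+c*P[0]-s*P[1],p[1]+s*P[0]+c*P[1],P[2]])
f=lambda p:np.concatenate([proj(c,w(p,P))[0]-o for P,c,o in L])
r=least_squares(f,[600,200,-.1]); print("cab",r.x,np.round(r.fun.reshape(-1,2),1).tolist())
print("dial tri",tri([(T,tp(551,346)),(S,sd(400,120))]))
print("handle mid tri",tri([(T,tp(348,495)),(S,sd(502,284))]))
# dial pointer direction
a=ray(T,tp(551,346),190);b=ray(T,tp(505,325),190);g=ray(T,tp(562,290),160);c0=ray(T,tp(551,350),160)
print("pointer dir",b-a,"green dir",g-c0)
# lenses
for n,(ut,vt),(us,vs),d,h in [("b",(459,243),(356,150),60,58),("e",(414,246),(358,172),58,60),("d",(375,247),(357,192),62,58)]:
    M=[]
    for c,(u,v) in((T,(ut,vt)),(S,(us,vs))):
        im=c["color"].astype(int); m=((im[...,2]-im[...,0]<35)|(im.max(2)<75)); k=np.zeros_like(m); k[v-15:v+15,u-15:u+15]=1; M.append((c,m&k))
    def cost(p):
        e=0;th=np.linspace(0,6.28,40)
        for c,m in M:
            pts=np.vstack([np.c_[p[0]+d/2*np.cos(th),p[1]+d/2*np.sin(th),0*th+z] for z in(2,h)])
            q=cv2.convexHull((proj(c,pts)*16).astype(np.int32)); mm=np.zeros((400,640),np.uint8); cv2.fillConvexPoly(mm,q,1,shift=4)
            e+=((mm>0)^m).sum()/m.sum()
        return e
    t=ray(T,(ut,vt),50)[:2]; G=[(cost((t[0]+dx,t[1]+dy)),t[0]+dx,t[1]+dy) for dx in range(-24,25,2) for dy in range(-24,25,2)]
    G.sort(); best=np.array(G[:5]); print(n,np.round(best.mean(0),2),[int(m.sum()) for _,m in M], "tri",np.round(tri([(M[0][0],(ut,vt)),(M[1][0],(us,vs))])[0]))
E
python3 m1.py
python3 - <<'E'
import cv2,numpy as np
a=cv2.imread("pics/top0.png")[225:267,350:480]; b=cv2.imread("pics/side0.png")[135:210,310:400]
a=cv2.resize(a,None,fx=6,fy=6,interpolation=cv2.INTER_CUBIC); b=cv2.resize(b,None,fx=4,fy=4,interpolation=cv2.INTER_CUBIC)
o=np.zeros((252+300,780,3),np.uint8); o[:252]=a; o[252:,:360]=b; cv2.imwrite("pics/lens.png",o)
E
```

```text
cab [ 6.48552260e+02  2.44188197e+02 -1.00529898e-01] [[0.8, -0.1], [-1.4, -0.2], [-1.6, 0.6], [-0.8, -0.8], [0.7, 0.2], [1.1, -0.5], [0.2, -1.9], [-1.1, -2.2]]
dial tri (array([699.27497936, 117.24582265, 168.51657512]), np.float64(0.16310084680969794))
handle mid tri (array([597.7118835 , 249.17041538, 127.30233102]), np.float64(0.49304510966143766))
pointer dir [14.58363539 30.23043785  0.        ] green dir [45.17772353 -5.7817399   0.        ]
b [   1.81  457.05 -409.37] [213, 130] tri [ 459. -420.   16.]
e [   0.81  442.72 -256.88] [272, 234] tri [ 443. -263.   19.]
d [   0.47  436.55 -123.85] [303, 278] tri [ 436. -129.   25.]
```

View pics/lens.png

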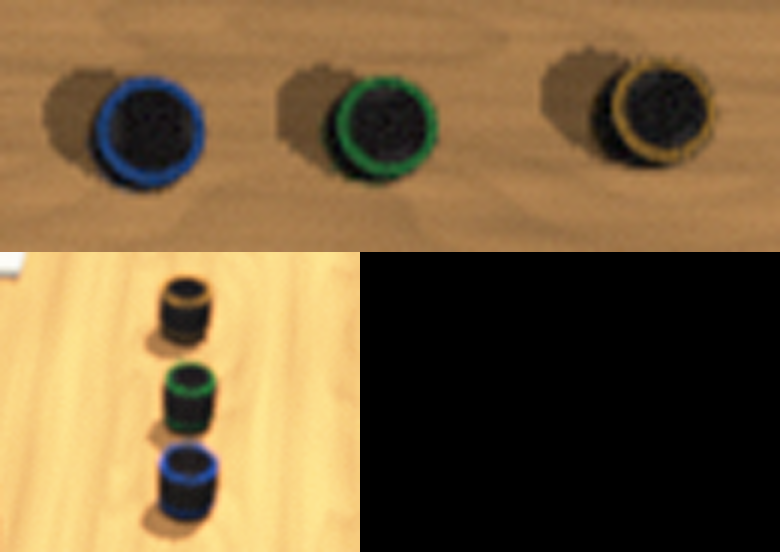

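The crop shows the ring centres at top-view pixels blue (374.4,246.6), green (413.9,245.7), brass (459.9,243.1), and side-view (356.7,187.4), (357.2,166.4), (356,144.6).

```bash
python3 - <<'E'
from h import *; from cell import eyes,telemetry
T,S=eyes.capture("top"),eyes.capture("side")
for n,a,b,h in (("d",(374.4,246.6),(356.7,187.4),58),("e",(413.9,245.7),(357.2,166.4),60),("b",(459.9,243.1),(356,144.6),58)):
    print(n,np.round(tri([(T,a),(S,b)])[0],1),np.round(ray(T,a,h),1),np.round(ray(S,b,h),1))
s=telemetry.observe(); print(hand(s).round(3))
p=(648.6,244.2,-.1005)
def w(P): c,s_=np.cos(p[2]),np.sin(p[2]); return np.round([p[0]+c*P[0]-s_*P[1],p[1]+s_*P[0]+c*P[1],P[2]],1)
for n,P in dict(handle=(-53,0,132),pad=(20-35,120,134),strike=(6,120,128)).items(): print(n,w(P))
for y in(-160,-80,0,80,160): print("bay",y,w((-180+105,y,20)))
E
```

```text
d [ 436.1 -123.6   53.1] [ 434.4 -122.9   58. ] [ 437.5 -118.4   58. ]
e [ 442.4 -256.8   53.5] [ 440.8 -255.4   60. ] [ 443.4 -249.    60. ]
b [ 456.3 -413.5   49.6] [ 454.1 -410.9   58. ] [ 457.9 -402.8   58. ]
[[-0.951  0.31  -0.   ]
 [ 0.31   0.951 -0.   ]
 [-0.    -0.    -1.   ]]
handle [595.9 249.5 132. ]
pad [645.7 365.1 134. ]
strike [666.6 363.  128. ]
bay -160 [557.9  92.5  20. ]
bay -80 [566.  172.1  20. ]
bay 0 [574.  251.7  20. ]
bay 80 [582.  331.3  20. ]
bay 160 [590.  410.9  20. ]
```

Emit:
{"api": "apply_moves", "payload": {
  "deltas": "-1 -0.4 -0.4 1.2 0.3; -2 -0.8 -0.4 2.4 0.3; -3 -1.2 -0.4 3.6 0.3; -4 -1.6 -0.4 4.8 0.3; -5 -2 -0.4 6 0.3; -6 -2.4 -0.4 7.2 0.3; -7 -2.8 -0.4 8.4 0.3; -8 -3.2 -0.4 9.6 0.3; -8.6 -3.6 -0.4 10.8 0.3; -9.2 -3.8 -0.4 12 0.3; -9.8 -4.04 -0.4 12.95 0.3; -9.8 -4.04 -0.4 12.95 0.3; -9.8 -4.04 -0.4 12.95 0.3; -9.8 -4.04 -0.4 12.95 0.3; -9.8 -4.04 -0.4 12.95 0.3; -9.8 -4.04 -0.4 12.95 0.3"
}}

```text
time_s: 1.9
eef_pos: [596.1, 251.7, 251.4]
orientation: [-0.0, 0.741, 0.672, 0.0]
wrist_force: [0.3, 0.3, -0.2]
width: 25.6
finger_force: 0.0
```

```bash
cat > go.py <<'E'
import sys; from h import *; from cell import telemetry
s=telemetry.observe(); print("t",round(s["time_s"],1),"pos",s["eef_pos"].round(1),"w",round(s["width"],1),"F",s["wrist_force"].round(1),"ff",round(float(s["finger_force"]),1),"ytool ang",round(float(np.arctan2(hand(s)[1,1],hand(s)[0,1])),3),"q",s["q"].round(2))
for a in sys.argv[1:]: print(a,tool_delta(s,eval(a)).round(3))
E
cat > snap.py <<'E'
import sys,cv2; from cell import eyes
n,x0,y0,w,h,o=sys.argv[1:7]; x0,y0,w,h=map(int,(x0,y0,w,h)); c=eyes.capture(n)["color"][y0:y0+h,x0:x0+w]; f=min(800/w,600/h)
cv2.imwrite(f"pics/{o}.png",cv2.convertScaleAbs(cv2.resize(c,None,fx=f,fy=f,interpolation=cv2.INTER_CUBIC),alpha=1.4)); print("scale",f)
E
python3 go.py "(596,249.5,250)"
```

```text
t 1.9 pos [596.1 251.7 251.4] w 25.6 F [ 0.3  0.3 -0.2] ff 0.0 ytool ang -0.098 q [-0.78  0.48  0.46  1.51 -0.22  1.2  -0.38]
(596,249.5,250) [-0.044  0.002  0.028]
```

Emit:
{"api": "apply_moves", "payload": {
  "deltas": "0 0 0.7 0 0.3; 0 0 1.4 0 0.3; 0 0 2 0 0.3; 0 0 2.15 0 0.3; 0 0 2.3 0 0.3; 0 0 2.3 0 0.3"
}}

```text
time_s: 2.5
eef_pos: [597.1, 250.8, 136.7]
orientation: [0.0, 0.742, 0.671, 0.0]
wrist_force: [0.5, -0.3, -0.5]
width: 26.1
finger_force: 0.0
```

```bash
python3 go.py; python3 snap.py top 200 85 150 112 a1; python3 snap.py side 190 160 150 112 a2; python3 - <<'E'
import cv2,numpy as np
a,b=[cv2.resize(cv2.imread(f"pics/a{i}.png"),(400,299)) for i in(1,2)]; cv2.imwrite("pics/a.png",np.hstack([a,b]))
E
```

```text
t 2.5 pos [597.1 250.8 136.7] w 26.1 F [ 0.5 -0.3 -0.5] ff 0.0 ytool ang -0.1 q [-0.75  0.58  0.42  1.65 -0.27  0.97 -0.34]
scale 5.333333333333333
scale 5.333333333333333
```

View pics/a.png

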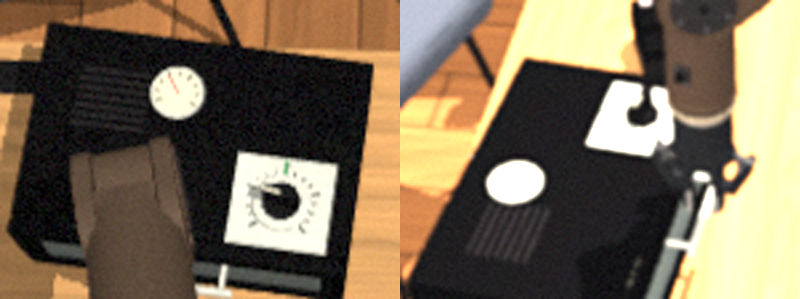

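The side view (right half) shows the fingers straddling the bar at about (705,180), so I'll go down and grip.

Emit:
{"api": "apply_moves", "payload": {
  "deltas": "0 0 0.15 0 0.3; 0 0 0.3 0 0.3; 0 0 0.42 0 0.3; 0 0 0.42 0 0; 0 0 0.42 0 0; 0 0 0.42 0 0; 0 0 0.42 0 0; 0 0 0.42 0 0",
  "grip_force": 40
}}

```text
time_s: 3.4
eef_pos: [598.2, 250.4, 116.3]
orientation: [0.001, 0.742, 0.671, 0.001]
wrist_force: [0.2, -1.1, 9.0]
width: 9.1
finger_force: 39.0
```

Emit:
{"api": "apply_moves", "payload": {
  "deltas": "0 -0.1 0 0 0; 0 -0.2 0 0 0; 0 -0.3 0 0 0; 0 -0.4 0 0 0; 0 -0.5 0 0 0; 0 -0.6 0 0 0; 0 -0.65 0 0 0; 0 -0.65 0 0 0; 0 -0.7 0 0 0; 0 -0.7 0 0 0"
}}

```text
time_s: 4.4
eef_pos: [564.6, 254.1, 116.3]
orientation: [0.001, 0.742, 0.671, 0.002]
wrist_force: [5.0, -0.5, 4.0]
width: 9.5
finger_force: 39.5
```

Emit:
{"api": "apply_moves", "payload": {
  "deltas": "0 -0.04 0 0 0; 0 -0.08 0 0 0; 0 -0.08 0 0 0"
}}

```text
time_s: 4.7
eef_pos: [564.4, 254.1, 116.5]
orientation: [0.004, 0.742, 0.67, 0.005]
wrist_force: [20.4, 1.3, -9.5]
width: 9.8
finger_force: 39.1
```

Emit:
{"api": "apply_moves", "payload": {
  "deltas": "0 0.06 0 0 0; 0 0.06 0 0 0.3; 0 0.06 0 0 0.3; 0 0.06 0 0 0.3; 0 0.06 0 0 0.3; 0 0.06 -0.5 0 0.3; 0 0.06 -1.2 0 0.3; 0 0.06 -2 0 0.3; 0 0.06 -2.4 0 0.3; 0 0.06 -2.4 0 0.3; 0 0.06 -2.4 0 0.3"
}}

```text
time_s: 5.8
eef_pos: [560.7, 254.2, 235.2]
orientation: [-0.0, 0.742, 0.671, 0.0]
wrist_force: [-0.3, -0.4, 0.4]
width: 25.7
finger_force: 0.0
```

```bash
python3 go.py "(646.9,365,190)"
```

```text
t 5.8 pos [560.7 254.2 235.2] w 25.7 F [-0.3 -0.4  0.4] ff 0.0 ytool ang -0.1 q [-0.83  0.44  0.46  1.62 -0.21  1.14 -0.42]
(646.9,365,190) [2.377 1.494 0.904]
```

Emit:
{"api": "apply_moves", "payload": {
  "deltas": "0.4 0.25 0 -1.4 0; 0.8 0.5 0 -2.8 0; 1.2 0.75 0 -4.2 0; 1.6 1 0 -5.6 0; 2 1.25 0 -7 0; 2.38 1.49 0 -8.4 0; 2.38 1.49 0 -9.8 0; 2.38 1.49 0 -11.2 0; 2.38 1.49 0 -12.6 0; 2.38 1.49 0 -14 0; 2.38 1.49 0 -15 0; 2.38 1.49 0.5 -15 0; 2.38 1.49 0.9 -15 0; 2.38 1.49 0.9 -15 0; 2.38 1.49 0.9 -15 0"
}}

```text
time_s: 7.3
eef_pos: [646.5, 364.8, 189.1]
orientation: [-0.001, 0.05, 0.999, -0.001]
wrist_force: [0.2, 0.3, 0.8]
width: 0.3
finger_force: 0.0
```

```bash
python3 go.py "(646.9,365,150)" "(646.9,365,134)"; python3 snap.py top 195 85 100 75 b1; python3 snap.py side 220 200 100 75 b2; python3 - <<'E'
import cv2,numpy as np
a,b=[cv2.resize(cv2.imread(f"pics/b{i}.png"),(400,300)) for i in(1,2)]; cv2.imwrite("pics/b.png",np.hstack([a,b]))
E
```

```text
t 7.3 pos [646.5 364.8 189.1] w 0.3 F [0.2 0.3 0.8] ff 0.0 ytool ang 1.471 q [-0.62  0.66  0.07  1.29 -0.05  1.2   0.92]
(646.9,365,150) [-0.01   0.006  0.782]
(646.9,365,134) [-0.011  0.007  1.102]
scale 8.0
scale 8.0
```

View pics/b.png

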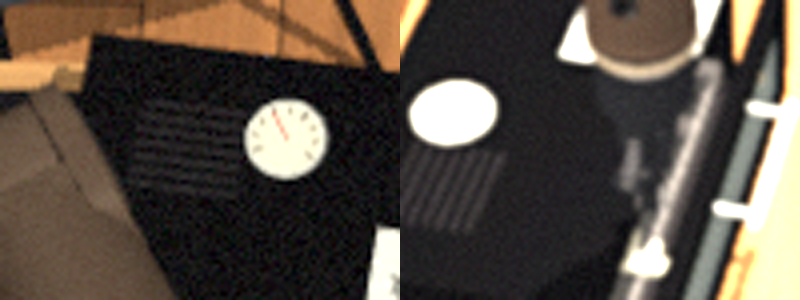

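The right half shows the slot between roof and front, with the white pad at (648,258), which is side pixel (282,264.5). The fingertips are above it near (645,230).

```bash
python3 - <<'E'
from h import *; from cell import eyes
S=eyes.capture("side")
f=lambda u,v:(220+(u-400)/4,200+v/4)
print("pad",ray(S,f(648,255),134).round(1))
# slot edges at pad row, roof z160
for P in [(646.5,364.8,189.1),(646.9,365,134)]: print(P,proj(S,P).round(1), ((proj(S,P)[0]-(220,200))*4+(400,0)).round())
for d in (0,34): # roof edge / front inner top edge, cab y=180..80
    for y in(80,60):
        c,s=np.cos(-.1005),np.sin(-.1005); P=(650.6-c*d-s*y,244.4-s*d+c*y,160); print(d,y,((proj(S,P)[0]-(220,200))*4+(400,0)).round())
E
```

```text
pad [653.6 370.4 134. ]
(646.5, 364.8, 189.1) [[283.7 251.3]] [655. 205.]
(646.9, 365, 134) [[284.3 262.7]] [657. 251.]
0 80 [650. 190.]
0 60 [656. 173.]
34 80 [690. 197.]
34 60 [696. 179.]
```

Emit:
{"api": "apply_moves", "payload": {
  "deltas": "0 0 0.2 0 0; 0 0 0.35 0 0; 0 0 0.5 0 0; 0 0 0.6 0 0; 0 0 0.7 0 0; 0 0 0.8 0 0; 0 0 0.9 0 0; 0 0 0.9 0 0"
}}

```text
time_s: 8.25
eef_pos: [646.7, 364.8, 144.4]
orientation: [-0.001, 0.05, 0.999, -0.0]
wrist_force: [-0.5, -1.0, -0.1]
width: -0.1
finger_force: 0.0
```

In the slot, free. Now I'll press the pad slowly.

Emit:
{"api": "apply_moves", "payload": {
  "deltas": "0 0 0.08 0 0; 0 0 0.16 0 0; 0 0 0.24 0 0; 0 0 0.32 0 0; 0 0 0.36 0 0; 0 0 0.38 0 0; 0 0 0.38 0 0"
}}

```text
time_s: 8.95
eef_pos: [647.4, 365.1, 127.0]
orientation: [0.0, 0.05, 0.999, 0.0]
wrist_force: [-1.6, -0.8, 6.9]
width: -0.3
finger_force: 3.5
```

Emit:
{"api": "apply_moves", "payload": {
  "deltas": "0 0 0.03 0 0; 0.1 0 0.03 0 0; 0.2 0 0.03 0 0; 0.35 0 0.03 0 0; 0.5 0 0.03 0 0; 0.7 0 0.03 0 0; 0.9 0 0.03 0 0; 1.1 0 0.03 0 0; 1.3 0 0.03 0 0; 1.5 0 0.03 0 0; 1.7 0 0.03 0 0; 1.9 0 0.03 0 0; 2.1 0 0.03 0 0; 2.3 0 0.03 0 0; 2.5 0 0.03 0 0; 2.7 0 0.03 0 0; 2.85 0 0.03 0 0; 2.95 0 0.03 0 0; 3 0 0.03 0 0; 3 0 0.03 0 0"
}}

```text
time_s: 10.95
eef_pos: [498.6, 381.1, 126.0]
orientation: [0.001, 0.05, 0.999, 0.001]
wrist_force: [-1.1, 1.4, 7.6]
width: 0.2
finger_force: 3.5
```

Emit:
{"api": "apply_moves", "payload": {
  "deltas": "0.06 0 0 0 0; 0.12 0 0 0 0; 0.12 0 0 0 0"
}}

```text
time_s: 11.25
eef_pos: [497.2, 381.0, 126.2]
orientation: [0.005, 0.051, 0.999, 0.002]
wrist_force: [15.3, 2.8, -2.1]
width: 0.4
finger_force: 8.8
```

Emit:
{"api": "apply_moves", "payload": {
  "deltas": "-0.1 0 0 0 0; -0.15 0 -0.3 0 0; -0.15 0 -1 0 0; -0.15 0 -1.8 0 0; -0.15 0 -2.5 1.4 0; -0.15 0 -2.5 2.8 0; -0.15 0 -2.5 4.2 0; -0.15 0 -2.5 5.6 0; -0.15 0 -2.5 7 0; -0.15 0 -2.5 8.4 0.5; -0.15 0 -2.5 9.8 1; -0.15 0 -2.5 11.2 1; -0.15 0 -2.5 12.6 1; -0.15 0 -2.5 14 1; -0.15 0 -2.5 15 1; -0.15 0 -2.5 15 1"
}}

```text
time_s: 12.85
eef_pos: [499.2, 380.0, 249.5]
orientation: [0.0, 0.742, 0.67, -0.0]
wrist_force: [-0.3, 0.4, -0.1]
width: 85.1
finger_force: 0.0
```

```bash
python3 go.py "(435,-122,150)"
```

```text
t 12.8 pos [499.2 380.  249.5] w 85.1 F [-0.3  0.4 -0.1] ff 0.0 ytool ang -0.102 q [-1.02  0.44  0.42  1.57 -0.19  1.18 -0.67]
(435,-122,150) [-10.117  -0.259   1.994]
```

Emit:
{"api": "apply_moves", "payload": {
  "deltas": "-1 0 0 0 1; -2 -0.1 0 0 1; -3 -0.1 0 0 1; -4 -0.1 0 0 1; -5 -0.1 0 0 1; -6 -0.2 0 0 1; -7 -0.2 0 0 1; -8 -0.26 0.5 0 1; -9 -0.26 1 0 1; -9.6 -0.26 1.5 0 1; -10.12 -0.26 2 0 1; -10.12 -0.26 2 0 1; -10.12 -0.26 2 0 1; -10.12 -0.26 2 0 1"
}}

```text
time_s: 14.25
eef_pos: [436.5, -121.4, 150.4]
orientation: [0.0, 0.741, 0.672, 0.0]
wrist_force: [-0.3, 1.0, -0.1]
width: 85.7
finger_force: 0.0
```

```bash
python3 go.py "(435,-122,30)"; python3 snap.py top 195 85 280 210 c1;python3 snap.py side 220 135 200 150 c2
```

```text
t 14.2 pos [ 436.5 -121.4  150.4] w 85.7 F [-0.3  1.  -0.1] ff 0.0 ytool ang -0.097 q [-0.35  0.28  0.63  2.12 -0.23  0.81  0.32]
(435,-122,30) [-0.016 -0.03   2.407]
scale 2.857142857142857
scale 4.0
```

View pics/c1.png

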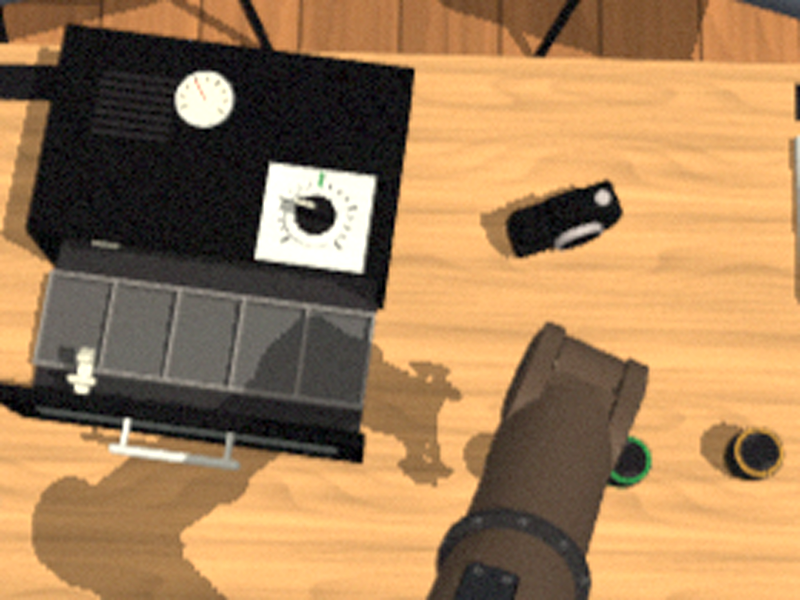

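View pics/c2.png

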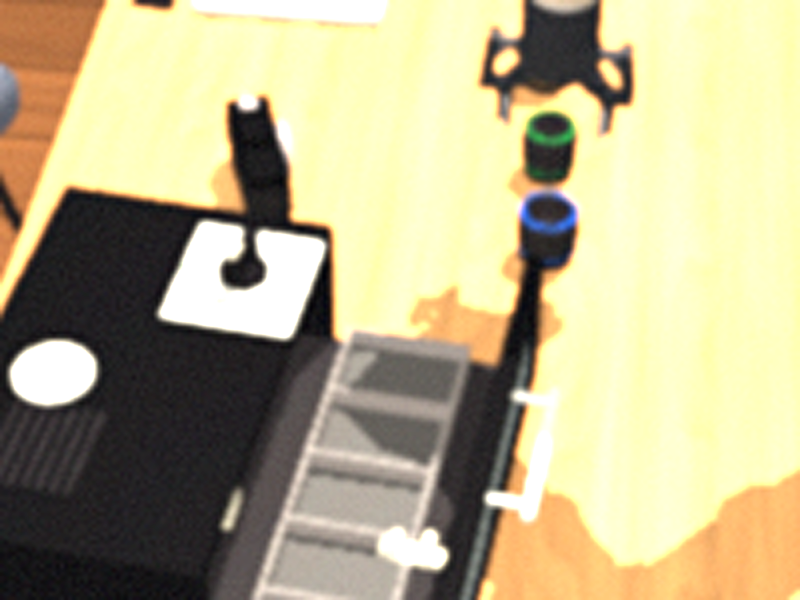

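The front is right out. In the top view the rightmost bay's centre is near (336,357) and the middle bay's near (206,340). In the side view blue (549,214) and green (550,133) have not moved.

Emit:
{"api": "apply_moves", "payload": {
  "deltas": "0 0 0.6 0 1; 0 -0.03 1.2 0 1; 0 -0.03 1.7 0 1; 0 -0.03 2.1 0 1; 0 -0.03 2.4 0 1; 0 -0.03 2.4 0 1; 0 -0.03 2.4 0 0; 0 -0.03 2.4 0 0; 0 -0.03 2.4 0 0; 0 -0.03 2.4 0 0; 0 -0.03 2.4 0 0",
  "grip_force": 40
}}

```text
time_s: 15.45
eef_pos: [435.4, -121.9, 31.1]
orientation: [0.001, 0.741, 0.671, 0.001]
wrist_force: [0.1, 0.5, 4.8]
width: 60.8
finger_force: 42.0
```

```bash
python3 - <<'E'
from h import *; from cell import eyes
T=eyes.capture("top"); f=lambda u,v:(195+(u+.5)/2.857-.5,85+(v+.5)/2.857-.5)
for p in((336,357),(206,340)): print(ray(T,f(*p),20).round(1))
E
python3 go.py
```

```text
[563.1  90.4  20. ]
[580.1 250.8  20. ]
t 15.5 pos [ 435.4 -121.9   31.1] w 60.7 F [-0.7  1.2  6.1] ff 42.0 ytool ang -0.099 q [-0.2   0.49  0.47  2.22 -0.44  0.52  0.51]
```

Emit:
{"api": "apply_moves", "payload": {
  "deltas": "0 0 -0.6 0 0; 0 0 -1.5 0 0; 0 0 -2.5 0 0; 0 0 -3.5 0 0; 0.4 0.2 -4.2 0 0; 1.2 0.6 -4.2 0 0; 2 1 -4.2 0 0; 2.8 1.3 -4.2 0 0; 3.5 1.6 -4.2 0 0; 4.1 1.9 -4.2 0 0; 4.5 2.07 -4.2 0 0; 4.5 2.07 -4.2 0 0; 4.5 2.07 -4.2 0 0; 4.5 2.07 -3.4 0 0; 4.5 2.07 -2.4 0 0; 4.5 2.07 -1.6 0 0; 4.5 2.07 -1.6 0 0"
}}

```text
time_s: 17.2
eef_pos: [555.6, 89.7, 106.0]
orientation: [-0.002, 0.742, 0.67, -0.004]
wrist_force: [-1.2, 0.5, -2.9]
width: 60.8
finger_force: 46.2
```

```bash
python3 go.py "(561,91.5,51)"; python3 snap.py top 275 150 100 75 d1; python3 snap.py side 280 190 100 75 d2; python3 - <<'E'
import cv2,numpy as np
a,b=[cv2.resize(cv2.imread(f"pics/d{i}.png"),(400,300)) for i in(1,2)]; cv2.imwrite("pics/d.png",np.hstack([a,b]))
E
```

```text
t 17.2 pos [555.6  89.7 106. ] w 60.8 F [-1.2  0.5 -2.9] ff 46.2 ytool ang -0.102 q [-0.62  0.51  0.52  1.89 -0.33  0.83 -0.03]
(561,91.5,51) [0.05  0.114 1.098]
scale 8.0
scale 8.0
```

View pics/d.png

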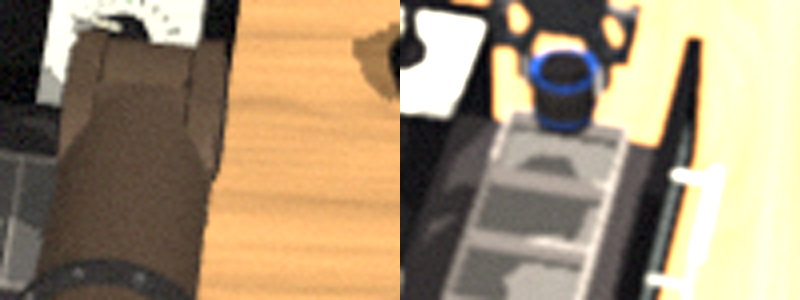

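The blue lens hangs upright over the rightmost bay at (565,90). I'll lower it.

Emit:
{"api": "apply_moves", "payload": {
  "deltas": "0.05 0.11 0.2 0 0; 0.05 0.11 0.4 0 0; 0.05 0.11 0.6 0 0; 0.05 0.11 0.75 0 0; 0.05 0.11 0.9 0 0; 0.05 0.11 1 0 0; 0.05 0.11 1.05 0 0; 0.05 0.11 1.08 0 0; 0.05 0.11 1.08 0 0"
}}

```text
time_s: 18.2
eef_pos: [565.6, 93.3, 55.8]
orientation: [0.0, 0.742, 0.671, 0.0]
wrist_force: [-0.8, -0.2, -3.7]
width: 60.6
finger_force: 46.5
```

Emit:
{"api": "apply_moves", "payload": {
  "deltas": "-0.03 -0.06 0 0 0; -0.03 -0.06 0.04 0 0; -0.03 -0.06 0.08 0 0; -0.03 -0.06 0.1 0 0; -0.03 -0.06 0.11 0 0; -0.03 -0.06 0.11 0 0"
}}

```text
time_s: 18.8
eef_pos: [563.4, 92.1, 51.2]
orientation: [0.0, 0.742, 0.671, 0.001]
wrist_force: [-1.5, -1.2, 6.5]
width: 60.9
finger_force: 47.6
```

Emit:
{"api": "apply_moves", "payload": {
  "deltas": "0 0 0 0 1; 0 0 0 0 1; 0 0 0 0 1; 0 0 -0.5 0 1; 0 0 -1.5 0 1; 0 0 -2.5 0 1; -0.6 -0.1 -3 0 1; -1.6 -0.4 -3 0 1; -2.6 -0.6 -2.8 0 1; -3.6 -0.9 -2.5 0 1; -4.6 -1.1 -2.2 0 1; -5.6 -1.3 -2 0 1; -6.5 -1.6 -2 0 1; -7.15 -1.74 -2 0 1; -7.15 -1.74 -2 0 1; -7.15 -1.74 -2 0 1; -7.15 -1.74 -2 0 1"
}}

```text
time_s: 20.5
eef_pos: [440.5, -253.7, 150.2]
orientation: [-0.0, 0.741, 0.671, 0.0]
wrist_force: [-0.3, 0.4, -0.1]
width: 85.6
finger_force: 0.0
```

```bash
python3 go.py "(441.5,-255.5,30)"; cat > find.py <<'E'
# ring-colour centroids: blue/green/brass via hue in the side view, compare with start
import cv2; from cell import eyes; from h import *
S0=cv2.imread("pics/side0.png"); S=eyes.capture("side"); T=eyes.capture("top"); T0=cv2.imread("pics/top0.png")
for n,a,b,(x,y,w,h) in(("side",S0,S["color"],(340,130,40,75)),("top",T0,T["color"],(355,225,125,40))):
    d=np.abs(a.astype(int)-b).max(2)[y:y+h,x:x+w]>45
    ys,xs=np.nonzero(d); print(n,d.sum(),[(xs.min()+x,ys.min()+y,xs.max()+x,ys.max()+y)] if d.sum() else "")
def hue(im,lo,hi,box):
    x,y,w,h=box; q=cv2.cvtColor(im[y:y+h,x:x+w],cv2.COLOR_BGR2HSV); m=cv2.inRange(q,(lo,110,40),(hi,255,255)); ys,xs=np.nonzero(m); return (len(xs),(xs.mean()+x).round(1),(ys.mean()+y).round(1)) if len(xs) else None
for c,lo,hi in(("green",50,85),("blue",100,125)):
    print(c,"side",hue(S0,lo,hi,(300,130,120,110)),hue(S["color"],lo,hi,(300,130,120,130)),"top",hue(T0,lo,hi,(340,200,200,80)),hue(T["color"],lo,hi,(270,190,300,90)))
cv2.imwrite("pics/s_now.png",S["color"]); cv2.imwrite("pics/t_now.png",T["color"])
E
python3 find.py
```

```text
t 20.5 pos [ 440.5 -253.7  150.2] w 85.6 F [-0.3  0.4 -0.1] ff 0.0 ytool ang -0.099 q [-0.06  0.38  0.63  1.99 -0.29  0.86  0.63]
(441.5,-255.5,30) [-0.035  0.023  2.403]
side 755 [(np.int64(340), np.int64(130), np.int64(378), np.int64(204))]
top 2659 [(np.int64(355), np.int64(225), np.int64(476), np.int64(264))]
green side (37, np.float64(357.1), np.float64(169.8)) (37, np.float64(356.6), np.float64(170.1)) top (85, np.float64(413.1), np.float64(246.2)) (8, np.float64(408.5), np.float64(240.2))
blue side (72, np.float64(356.2), np.float64(191.6)) (94, np.float64(318.8), np.float64(222.0)) top (110, np.float64(374.1), np.float64(247.1)) (121, np.float64(312.4), np.float64(207.2))
```

Emit:
{"api": "apply_moves", "payload": {
  "deltas": "-0.03 0.02 0.6 0 1; -0.03 0.02 1.2 0 1; -0.03 0.02 1.7 0 1; -0.03 0.02 2.1 0 1; -0.03 0.02 2.4 0 1; -0.03 0.02 2.4 0 1; -0.03 0.02 2.4 0 0; -0.03 0.02 2.4 0 0; -0.03 0.02 2.4 0 0; -0.03 0.02 2.4 0 0; -0.03 0.02 2.4 0 0"
}}

```text
time_s: 21.7
eef_pos: [441.8, -256.4, 31.5]
orientation: [0.001, 0.741, 0.671, 0.001]
wrist_force: [-0.3, 1.8, 5.8]
width: 56.6
finger_force: 42.2
```

```bash
python3 go.py "(577.5,251,100)"
```

```text
t 21.7 pos [ 441.8 -256.4   31.5] w 56.6 F [-0.3  1.8  5.8] ff 42.2 ytool ang -0.1 q [ 0.06  0.56  0.5   2.08 -0.46  0.6   0.78]
(577.5,251,100) [10.368  1.694 -1.366]
```

Emit:
{"api": "apply_moves", "payload": {
  "deltas": "0 0 -0.6 0 0; 0 0 -1.5 0 0; 0 0 -2.5 0 0; 0 0 -3.5 0 0; 0.5 0 -4.2 0 0; 1.4 0.2 -4.2 0 0; 2.3 0.4 -4.2 0 0; 3.2 0.6 -4.2 0 0; 4.1 0.8 -4.2 0 0; 5 1 -4.2 0 0; 5.9 1.1 -4.2 0 0; 6.8 1.2 -4.2 0 0; 7.7 1.3 -4.2 0 0; 8.6 1.4 -4.2 0 0; 9.4 1.6 -4.2 0 0; 10 1.69 -4.2 0 0; 10.35 1.69 -4.2 0 0; 10.35 1.69 -4.2 0 0; 10.35 1.69 -4.2 0 0; 10.35 1.69 -4.2 0 0"
}}

```text
time_s: 23.7
eef_pos: [576.8, 247.8, 240.7]
orientation: [0.0, 0.742, 0.67, -0.0]
wrist_force: [-1.2, -0.6, -2.8]
width: 57.1
finger_force: 44.8
```

```bash
python3 go.py "(577.5,251,100)"
```

```text
t 23.7 pos [576.8 247.8 240.7] w 57.1 F [-1.2 -0.6 -2.8] ff 44.8 ytool ang -0.103 q [-0.84  0.46  0.52  1.58 -0.24  1.16 -0.37]
(577.5,251,100) [0.068 0.007 2.814]
```

Emit:
{"api": "apply_moves", "payload": {
  "deltas": "0.03 0 0.6 0 0; 0.03 0 1.4 0 0; 0.03 0 2.2 0 0; 0.03 0 2.8 0 0; 0.03 0 3.2 0 0; 0.03 0 3.5 0 0; 0.03 0 3.55 0 0; 0.03 0 3.55 0 0; 0.03 0 3.55 0 0"
}}

```text
time_s: 24.6
eef_pos: [577.9, 251.5, 64.2]
orientation: [0.0, 0.742, 0.671, 0.001]
wrist_force: [0.3, 0.1, -2.8]
width: 56.9
finger_force: 44.8
```

```bash
python3 go.py "(577.5,251,51)"; python3 snap.py side 270 190 100 75 e2
```

```text
t 24.6 pos [577.9 251.5  64.2] w 56.9 F [ 0.3  0.1 -2.8] ff 44.8 ytool ang -0.101 q [-0.78  0.64  0.43  1.76 -0.35  0.82 -0.28]
(577.5,251,51) [-0.011 -0.006  0.263]
scale 8.0
```

View pics/e2.png

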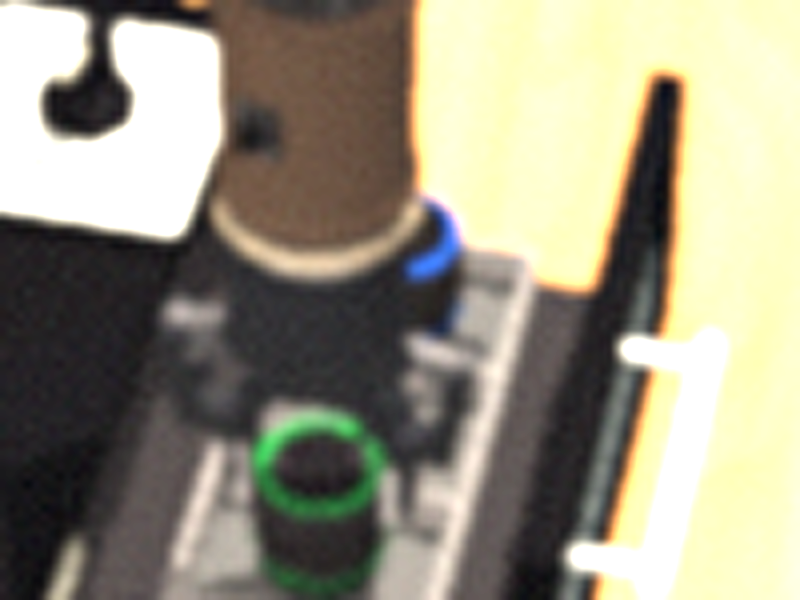

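The green lens (320,500) hangs between the bay's side walls, with blue standing behind it at (430,265). I'll lower and release.

Emit:
{"api": "apply_moves", "payload": {
  "deltas": "-0.01 0 0.1 0 0; -0.01 0 0.18 0 0; -0.01 0 0.23 0 0; -0.01 0 0.26 0 0; -0.01 0 0.27 0 0; -0.01 0 0.27 0 0"
}}

```text
time_s: 25.25
eef_pos: [578.7, 250.9, 51.5]
orientation: [0.001, 0.742, 0.671, 0.002]
wrist_force: [-0.1, -1.7, 15.8]
width: 56.9
finger_force: 46.7
```

Emit:
{"api": "apply_moves", "payload": {
  "deltas": "0 0 0 0 1; 0 0 0 0 1; 0 0 0 0 1; 0 0 -0.5 0 1; 0 0 -1.5 0 1; 0 0 -2.5 0 1; -0.6 0 -3.5 0 1; -1.6 -0.1 -3.5 0 1; -2.6 -0.2 -3.5 0 1; -3.6 -0.3 -3.5 0 1; -4.6 -0.4 -3.5 0 1; -5.6 -0.5 -3.5 0 1; -6.6 -0.6 -3.5 0 1; -7.6 -0.7 -3.5 0 1; -8.6 -0.8 -3.4 0 1; -9.6 -0.9 -3 0 1; -10.6 -1 -2.6 0 1; -11.6 -1.1 -2.2 0 1; -12.6 -1.14 -2 0 1; -13.4 -1.14 -2 0 1"
}}

```text
time_s: 27.25
eef_pos: [453.0, -401.6, 148.2]
orientation: [-0.001, 0.741, 0.671, -0.0]
wrist_force: [0.9, 0.4, -0.5]
width: 85.4
finger_force: 0.0
```

Emit:
{"api": "apply_moves", "payload": {
  "deltas": "0 0 0 0 1; 0 0 0 0 1; 0 0 0 0 1; 0 0 0 0 1"
}}

```text
time_s: 27.65
eef_pos: [455.1, -399.2, 150.0]
orientation: [-0.0, 0.741, 0.672, 0.0]
wrist_force: [-0.8, 0.5, -0.1]
width: 85.0
finger_force: 0.0
```

```bash
python3 go.py "(455.5,-411,30)"; python3 find.py; python3 - <<'E'
import cv2,numpy as np
a=cv2.imread("pics/s_now.png"); b=cv2.imread("pics/t_now.png")
A=cv2.resize(a[115:205,300:420],(400,300),interpolation=cv2.INTER_CUBIC); B=cv2.resize(b[160:280,290:490],(500,300),interpolation=cv2.INTER_CUBIC)[:,:400]
B2=cv2.resize(b[180:270,400:520],(400,300),interpolation=cv2.INTER_CUBIC)
C=cv2.resize(b[180:270,200:320],(400,300),interpolation=cv2.INTER_CUBIC)
D=cv2.resize(a[180:270,260:380],(400,300),interpolation=cv2.INTER_CUBIC)
cv2.imwrite("pics/f.png",np.vstack([np.hstack([A,B2]),np.hstack([D,C])]))
E
```

```text
t 27.6 pos [ 455.1 -399.2  150. ] w 85.0 F [-0.8  0.5 -0.1] ff 0.0 ytool ang -0.098 q [ 0.22  0.53  0.61  1.76 -0.36  0.97  0.87]
(455.5,-411,30) [-0.237  0.031  2.401]
side 739 [(np.int64(340), np.int64(162), np.int64(364), np.int64(204))]
top 3298 [(np.int64(355), np.int64(225), np.int64(479), np.int64(264))]
green side (37, np.float64(357.1), np.float64(169.8)) (79, np.float64(309.0), np.float64(252.0)) top (85, np.float64(413.1), np.float64(246.2)) (27, np.float64(271.4), np.float64(201.1))
blue side (72, np.float64(356.2), np.float64(191.6)) (93, np.float64(318.7), np.float64(222.4)) top (110, np.float64(374.1), np.float64(247.1)) (115, np.float64(312.3), np.float64(206.3))
```

View pics/f.png

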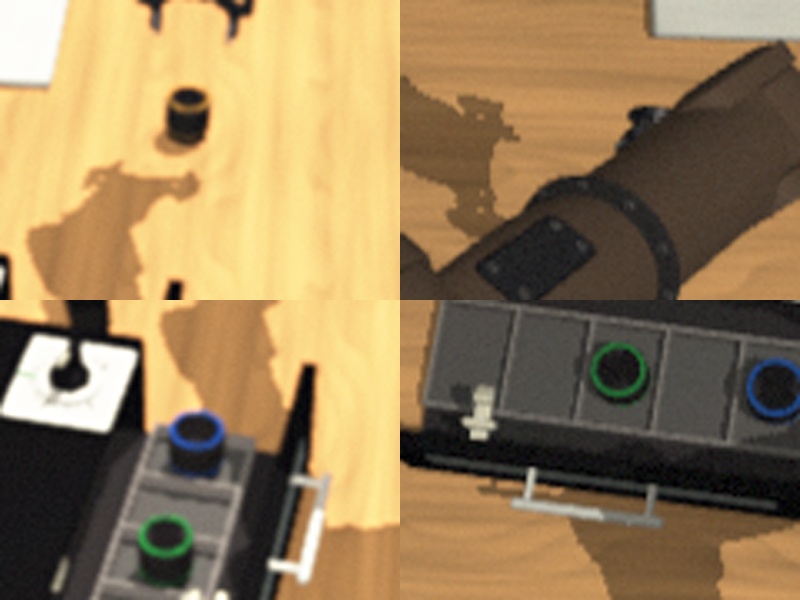

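The brass lens in the side view is still at about (356.4,144), so it hasn't moved. Blue and green stand upright in their bays. Next I'll grasp the brass lens.

Emit:
{"api": "apply_moves", "payload": {
  "deltas": "-0.22 0.03 0.6 0 1; -0.22 0.03 1.2 0 1; -0.22 0.03 1.7 0 1; -0.22 0.03 2.1 0 1; -0.22 0.03 2.4 0 1; -0.22 0.03 2.4 0 1; -0.22 0.03 2.4 0 1; -0.22 0.03 2.4 0 0; -0.22 0.03 2.4 0 0; -0.22 0.03 2.4 0 0; -0.22 0.03 2.4 0 0; -0.22 0.03 2.4 0 0"
}}

```text
time_s: 28.95
eef_pos: [455.3, -412.4, 31.5]
orientation: [0.001, 0.742, 0.671, 0.0]
wrist_force: [-0.0, 1.4, 5.8]
width: 58.7
finger_force: 42.0
```

```bash
python3 go.py "(569.5,171.5,100)"
```

```text
t 28.9 pos [ 455.3 -412.4   31.5] w 58.7 F [-0.   1.4  5.8] ff 42.0 ytool ang -0.1 q [ 0.31  0.69  0.51  1.82 -0.47  0.75  0.97]
(569.5,171.5,100) [11.847  1.108 -1.378]
```

Emit:
{"api": "apply_moves", "payload": {
  "deltas": "0 0 -0.6 0 0; 0 0 -1.5 0 0; 0 0 -2.5 0 0; 0 0 -3.5 0 0; 0.5 0 -4.2 0 0; 1.4 0.1 -4.2 0 0; 2.3 0.2 -4.2 0 0; 3.2 0.3 -4.2 0 0; 4.1 0.4 -4.2 0 0; 5 0.5 -4.2 0 0; 5.9 0.6 -4.2 0 0; 6.8 0.7 -4.2 0 0; 7.7 0.8 -4.2 0 0; 8.6 0.9 -4.2 0 0; 9.5 1 -4.2 0 0; 10.4 1.1 -4.2 0 0; 11.2 1.11 -4.2 0 0; 11.85 1.11 -4.2 0 0; 11.85 1.11 -4.2 0 0; 11.85 1.11 -4.2 0 0"
}}

```text
time_s: 30.95
eef_pos: [568.7, 172.6, 240.0]
orientation: [0.0, 0.741, 0.671, -0.0]
wrist_force: [-0.3, -0.9, -3.5]
width: 58.9
finger_force: 45.2
```

Emit:
{"api": "apply_moves", "payload": {
  "deltas": "0 0 0.6 0 0; 0 0 1.4 0 0; 0 0 2.2 0 0; 0 0 2.6 0 0; 0 0 2.6 0 0; 0 0 2.6 0 0"
}}

```text
time_s: 31.55
eef_pos: [569.6, 170.8, 111.0]
orientation: [0.0, 0.742, 0.67, 0.0]
wrist_force: [-0.1, -0.1, -2.5]
width: 58.6
finger_force: 45.0
```

```bash
python3 go.py "(569.5,171.5,51.5)"
```

```text
t 31.6 pos [569.6 170.8 111. ] w 58.6 F [-0.1 -0.1 -2.5] ff 45.0 ytool ang -0.102 q [-0.7   0.54  0.47  1.81 -0.31  0.86 -0.19]
(569.5,171.5,51.5) [ 0.015 -0.004  1.19 ]
```

Emit:
{"api": "apply_moves", "payload": {
  "deltas": "0.01 0 0.3 0 0; 0.01 0 0.6 0 0; 0.01 0 0.8 0 0; 0.01 0 0.95 0 0; 0.01 0 1.05 0 0; 0.01 0 1.1 0 0; 0.01 0 1.14 0 0; 0.01 0 1.17 0 0; 0.01 0 1.17 0 0"
}}

```text
time_s: 32.45
eef_pos: [569.4, 172.6, 51.7]
orientation: [0.0, 0.742, 0.671, 0.0]
wrist_force: [-0.1, 0.0, -1.8]
width: 58.9
finger_force: 45.1
```

Emit:
{"api": "apply_moves", "payload": {
  "deltas": "0 0 0.02 0 0; 0 0 0.03 0 0; 0 0 0.03 0 0"
}}

```text
time_s: 32.75
eef_pos: [570.3, 172.7, 51.5]
orientation: [0.0, 0.742, 0.671, 0.001]
wrist_force: [-1.2, -0.8, 7.8]
width: 59.0
finger_force: 46.1
```

Emit:
{"api": "apply_moves", "payload": {
  "deltas": "0 0 0 0 1; 0 0 0 0 1; 0 0 0 0 1; 0 0 -0.5 0 1; 0 0 -1.5 0 1; 0 0 -2.5 0 1; 0 0 -3.5 0 0.3; 0.4 -0.8 -3.7 0 0.3; 0.8 -1.6 -3.7 0 0.3; 1.2 -2.4 -3.7 0 0.3; 1.58 -3.2 -3.7 0 0.3; 1.58 -3.2 -3.7 0 0.3; 1.58 -3.2 -3.7 0 0.3; 1.58 -3.2 -3.7 0 0.3"
}}

```text
time_s: 34.15
eef_pos: [418.7, 266.5, 235.2]
orientation: [0.0, 0.742, 0.67, 0.0]
wrist_force: [1.2, 0.5, -0.0]
width: 25.6
finger_force: 0.0
```

```bash
python3 go.py "(419,267.4,145)"; python3 snap.py side 250 180 120 90 g1;python3 snap.py top 195 140 140 105 g2; python3 - <<'E'
import cv2,numpy as np
a,b=[cv2.resize(cv2.imread(f"pics/g{i}.png"),(400,300)) for i in(1,2)]; cv2.imwrite("pics/g.png",np.hstack([a,b]))
E
```

```text
t 34.1 pos [418.7 266.5 235.2] w 25.6 F [ 1.2  0.5 -0. ] ff 0.0 ytool ang -0.101 q [-1.08  0.23  0.5   1.9  -0.12  1.04 -0.63]
(419,267.4,145) [0.018 0.003 1.804]
scale 6.666666666666667
scale 5.714285714285714
```

View pics/g.png

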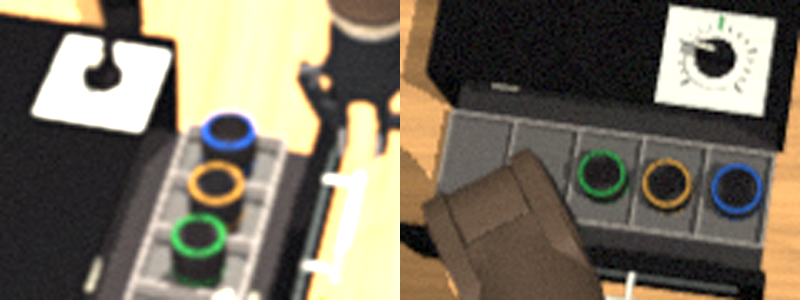

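Blue, brass and green all stand upright in their own bays. Next I'll grip the handle.

Emit:
{"api": "apply_moves", "payload": {
  "deltas": "0.02 0 0.6 0 0.3; 0.02 0 1.2 0 0.3; 0.02 0 1.7 0 0.3; 0.02 0 1.9 0 0.3; 0.02 0 2.05 0 0.3; 0.02 0 2.2 0 0.3; 0.02 0 2.35 0 0.3; 0.02 0 2.38 0 0.3; 0.02 0 2.38 0 0.3"
}}

```text
time_s: 35.15
eef_pos: [418.2, 268.3, 116.2]
orientation: [0.0, 0.742, 0.671, 0.0]
wrist_force: [0.9, 0.3, -0.7]
width: 25.6
finger_force: 0.4
```

Free of contact. I'll close on the bar, then push slowly along +y of the tool (cabinet +x).

Emit:
{"api": "apply_moves", "payload": {
  "deltas": "0 0 0 0 0; 0 0 0 0 0; 0 0 0 0 0; 0 0 0 0 0; 0 0.04 0 0 0; 0 0.12 0 0 0; 0 0.24 0 0 0; 0 0.38 0 0 0; 0 0.54 0 0 0; 0 0.7 0 0 0; 0 0.86 0 0 0; 0 1.02 0 0 0; 0 1.18 0 0 0; 0 1.34 0 0 0; 0 1.5 0 0 0; 0 1.66 0 0 0; 0 1.8 0 0 0; 0 1.9 0 0 0; 0 1.95 0 0 0; 0 1.95 0 0 0"
}}

```text
time_s: 37.15
eef_pos: [515.5, 257.7, 116.9]
orientation: [0.0, 0.742, 0.67, 0.0]
wrist_force: [0.2, -3.2, 5.8]
width: 9.6
finger_force: 39.9
```

```bash
python3 go.py "(598.5,249.3,116)"
```

```text
t 37.1 pos [515.5 257.7 116.9] w 9.6 F [ 0.2 -3.2  5.8] ff 39.9 ytool ang -0.101 q [-0.87  0.5   0.44  1.85 -0.27  0.85 -0.39]
(598.5,249.3,116) [-1.000e-03  1.669e+00  1.800e-02]
```

Emit:
{"api": "apply_moves", "payload": {
  "deltas": "0 0.06 0 0 0; 0 0.14 0 0 0; 0 0.22 0 0 0; 0 0.3 0 0 0; 0 0.38 0 0 0; 0 0.46 0 0 0; 0 0.54 0 0 0; 0 0.62 0 0 0; 0 0.7 0 0 0; 0 0.78 0 0 0; 0 0.86 0 0 0; 0 0.94 0 0 0; 0 1.02 0 0 0; 0 1.1 0 0 0; 0 1.18 0 0 0; 0 1.26 0 0 0; 0 1.34 0 0 0; 0 1.42 0 0 0; 0 1.5 0 0 0; 0 1.58 0 0 0"
}}

```text
time_s: 39.15
eef_pos: [593.3, 249.2, 116.9]
orientation: [0.0, 0.742, 0.67, -0.001]
wrist_force: [-3.5, -5.4, 8.5]
width: 9.0
finger_force: 40.2
```

Emit:
{"api": "apply_moves", "payload": {
  "deltas": "0 0.04 0 0 0; 0 0.08 0 0 0; 0 0.12 0 0 0; 0 0.16 0 0 0; 0 0.16 0 0 0"
}}

```text
time_s: 39.65
eef_pos: [599.3, 248.6, 116.8]
orientation: [-0.001, 0.742, 0.671, -0.002]
wrist_force: [-9.0, -5.3, 15.0]
width: 9.4
finger_force: 40.9
```

Emit:
{"api": "apply_moves", "payload": {
  "deltas": "0 0.03 0 0 0; 0 0.05 0 0 0; 0 0.05 0 0 0"
}}

```text
time_s: 39.95
eef_pos: [599.3, 248.6, 116.8]
orientation: [-0.003, 0.742, 0.671, -0.004]
wrist_force: [-20.1, -5.5, 22.0]
width: 9.6
finger_force: 41.7
```

Fully home. I'll ease off, release and rise, and use the stored images for the dial.

Emit:
{"api": "apply_moves", "payload": {
  "deltas": "0 -0.06 0 0 0; 0 -0.06 0 0 0.3; 0 -0.06 0 0 0.3; 0 -0.06 0 0 0.3; 0 -0.06 0 0 0.3; 0 -0.06 -0.5 0 0.3; 0 -0.06 -1.2 0 0.3; 0 -0.06 -2 0 0.3; 0 -0.06 -2.6 0 0.5; 0 -0.06 -2.6 0 0.5; 0 -0.06 -2.6 0 0.5"
}}

```text
time_s: 41.05
eef_pos: [601.0, 250.3, 246.5]
orientation: [-0.0, 0.741, 0.671, 0.001]
wrist_force: [0.1, -0.7, 0.4]
width: 42.9
finger_force: 0.0
```

```bash
python3 go.py; python3 - <<'E'
from h import *; from cell import eyes
t=cv2.imread("pics/t_now.png"); s=cv2.imread("pics/s_now.png")
A=cv2.resize(t[140:180,285:327],(420,400),interpolation=cv2.INTER_CUBIC); B=cv2.resize(s[185:223,255:305],(380,400),interpolation=cv2.INTER_CUBIC)
cv2.imwrite("pics/dial.png",np.hstack([A,B]))
E
```

```text
t 41.0 pos [601.  250.3 246.5] w 42.9 F [ 0.1 -0.7  0.4] ff 0.0 ytool ang -0.1 q [-0.79  0.49  0.48  1.51 -0.24  1.2  -0.37]
```

View pics/dial.png

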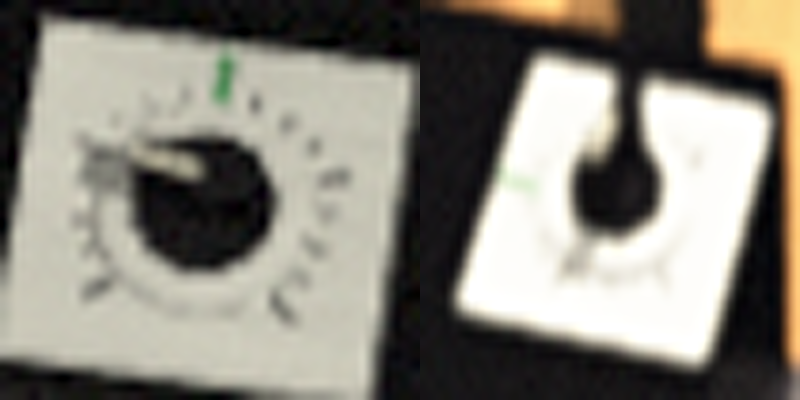

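The left half shows the pointer line running from (200,168) to (133,152), the disc centre at about (203,203) and the green mark at (224,78).

```bash
python3 - <<'E'
from h import *; from cell import eyes
T=eyes.capture("top");S=eyes.capture("side"); f=lambda u,v:(285+(u+.5)/10-.5,140+(v+.5)/10-.5); g=lambda u,v:(255+(u-420+.5)/7.6-.5,185+(v+.5)/10.53-.5)
for n,p,z in(("plate",(208,210),161),("disc",(203,203),175),("ptip",(133,152),204),("pin",(200,168),204),("green",(224,78),161)): print(n,ray(T,f(*p),z).round(1))
print("side disc",ray(S,g(617,190),175).round(1),"tip",ray(S,g(608,100),204).round(1),"pin",ray(S,g(598,155),204).round(1),"plate",ray(S,g(615,212),161).round(1))
E
```

```text
plate [698.6 115.7 161. ]
disc [696.7 116.9 175. ]
ptip [704.2 138.8 204. ]
pin [699.4 117.2 204. ]
green [744.3 111.9 161. ]
side disc [697.9 127.5 175. ] tip [702.8 115.  204. ] pin [702.7 142.3 204. ] plate [700.2 123.6 161. ]
```

Emit:
{"api": "apply_moves", "payload": {
  "deltas": "-0.6 0.5 0 0.3 0.5; -1.2 1.1 0 0.8 0.5; -1.8 1.6 0 0.8 0.5; -2.44 2.21 0 0.8 0.5; -2.44 2.21 0 0.8 0.5; -2.44 2.21 0 0.8 0.5; -2.44 2.21 0 0.8 0.5"
}}

```text
time_s: 41.85
eef_pos: [698.0, 118.5, 244.7]
orientation: [-0.001, 0.769, 0.64, -0.001]
wrist_force: [0.4, 0.5, -0.3]
width: 43.0
finger_force: 0.0
```

```bash
python3 go.py "(699,118,181)"
```

```text
t 41.9 pos [698.  118.5 244.7] w 43.0 F [ 0.4  0.5 -0.3] ff 0.0 ytool ang -0.183 q [-0.53  0.6   0.51  1.35 -0.29  1.27 -0.2 ]
(699,118,181) [-0.007  0.025  1.274]
```

Emit:
{"api": "apply_moves", "payload": {
  "deltas": "0 0.02 0.4 0 0.5; 0 0.02 0.7 0 0.5; 0 0.02 0.9 0 0.5; 0 0.02 1.05 0 0.5; 0 0.02 1.17 0 0.5; 0 0.02 1.26 0 0.5; 0 0.02 1.26 0 0.5; 0 0.02 1.26 0 0; 0 0.02 1.26 0 0; 0 0.02 1.26 0 0; 0 0.02 1.26 0 0; 0 0.02 1.26 0 0",
  "grip_force": 30
}}

```text
time_s: 43.05
eef_pos: [698.6, 117.1, 183.7]
orientation: [-0.001, 0.769, 0.639, -0.001]
wrist_force: [-6.7, -0.6, 5.5]
width: 13.5
finger_force: 30.5
```

```bash
python3 go.py "(699,118,181)"; python3 -c "
from cell import telemetry;print(telemetry.observe()['torque'])"
```

```text
t 43.0 pos [698.6 117.1 183.7] w 13.5 F [-6.7 -0.6  5.5] ff 30.5 ytool ang -0.184 q [-0.53  0.64  0.49  1.43 -0.31  1.15 -0.18]
(699,118,181) [0.02  0.006 0.054]
[-0.04235804  1.45311677 -0.04615435]
```

Emit:
{"api": "apply_moves", "payload": {
  "deltas": "0 0 0 1 0; 0 0 0 2 0; 0 0 0 3 0; 0 0 0 4 0; 0 0 0 5 0; 0 0 0 6 0; 0 0 0 7 0; 0 0 0 8 0; 0 0 0 9 0; 0 0 0 10 0; 0 0 0 11 0; 0 0 0 12 0; 0 0 0 13 0; 0 0 0 14 0; 0 0 0 14.2 0; 0 0 0 14.2 0; 0 0 0 14.2 0"
}}

```text
time_s: 44.75
eef_pos: [696.8, 119.3, 183.7]
orientation: [-0.002, 0.999, -0.049, -0.003]
wrist_force: [-16.3, 6.1, 11.7]
width: 13.6
finger_force: 31.3
```

```bash
python3 go.py; python3 -c "
from cell import telemetry;print(telemetry.observe()['torque'])"
```

```text
t 44.8 pos [696.8 119.3 183.7] w 13.6 F [-16.3   6.1  11.7] ff 31.3 ytool ang -1.669 q [-0.72  0.74  0.87  1.45 -0.58  1.23 -1.45]
[ 0.88161604  3.35776253 -0.04035291]
```

Emit:
{"api": "apply_moves", "payload": {
  "deltas": "0 0 0 0 0.5; 0 0 0 0 0.5; 0 0 0 0 0.5; 0 0 -0.5 0 0.5; 0 0 -1.2 0 0.5; 0 0 -2 0 0.5; -0.8 0.6 -2 0 0.5; -1.6 1.2 -2 0 0.5; -2.4 1.8 -2 0 0.5; -3.2 2.4 -2 0 0.5; -4 3 -2 0 0.5; -4.8 3.6 -2 0 0.5; -4.8 4.4 -2 0 0.5; -4.8 5.2 -2 0 0.5; -4.8 6 -2 0 0.5; -4.8 6 -2 0 0.5; -4.8 6 -2 0 0.5; -4.8 6 -2 0 0.5"
}}

```text
time_s: 46.55
eef_pos: [431.2, -156.6, 283.0]
orientation: [-0.0, 0.999, -0.05, -0.0]
wrist_force: [1.0, 0.7, -0.2]
width: 43.0
finger_force: 0.0
```

```bash
python3 go.py; python3 - <<'E'
from h import *; from cell import eyes
T=eyes.capture("top");S=eyes.capture("side")
A=cv2.resize(T["color"][90:200,190:345],(420,298),interpolation=cv2.INTER_CUBIC); B=cv2.resize(T["color"][140:180,285:327],(380,298),interpolation=cv2.INTER_CUBIC)
C=cv2.resize(S["color"][175:310,190:340],(420,302),interpolation=cv2.INTER_CUBIC); D=cv2.resize(S["color"][185:223,255:305],(380,302),interpolation=cv2.INTER_CUBIC)
cv2.imwrite("pics/end.png",np.vstack([np.hstack([A,B]),np.hstack([C,D])]))
# numeric: bright pixels on dial disc (pointer) at z=204
q=T["color"].astype(int).sum(2)
c=proj(T,(698.6,116.5,204))[0]; print(c)
u0,v0=c.round().astype(int); print(q[v0-9:v0+7,u0-9:u0+10]//3)
# handle fit: bright in top
E
```

```text
t 46.5 pos [ 431.2 -156.6  283. ] w 43.0 F [ 1.   0.7 -0.2] ff 0.0 ytool ang -1.67 q [-0.78  0.17  1.2   1.94 -0.18  1.15 -1.18]
[304.75142437 156.60094976]
[[184 182 181 184 182 180 178 165 173 178 142  92 161 177 177 176 174 177
  177]
 [181 184 183 166 177 181 180 150 172 179 133 109 167 180 148 171 178 180
  180]
 [180 179 180 167 162 175 169 146 136 172 145 112 167 179 112 165 179 181
  177]
 [166 174 177 166 135 144 137 123  62 161 133  73 159 178 151 170 181 158
  161]
 [167 177 165 137 118 114 111  85  51 165 104  36 159 181 178 178 177 135
  149]
 [183 176 167 125 114  96  86  49  53 163 100  25 125 154 172 176 173 158
  175]
 [163 168 176 130  98  62  30  14  73 166  94  17  40  91 147 173 176 176
  176]
 [159 175 180 118  64  28   8  17 110 156  82  13  23  16  90 148 173 180
  179]
 [176 179 153  83  24   2  14  19  98 113  56  21  26  21  24  96 165 177
  180]
 [176 178 108  37  16  16  13  23  42  60  36  16  22  23  25  44 162 177
  175]
 [180 176  93  13   8  16  11  20  21  24  16  19  23  24  23  25 132 168
  178]
 [173 157  75  15  17  18   5  20  29  16  23  18  25  23  20  24  87 164
  179]
 [178 156  76  20   3  12  15  18  20  21  11  17  14  23  20  20  87 167
  180]
 [179 159  81  23  15  15  11  19  22  20   9  18  25  22  23  26 109 171
  184]
 [180 158  85  21  16  20  19  22  24  28  11  19  23  24  19  22 148 179
  185]
 [181 181 119  43  13  19  14  24  12  23   7  22  16  18  20  64 167 183
  185]]
```

```bash
python3 - <<'E'
from h import *; from cell import eyes
T=eyes.capture("top");T0=cv2.imread("pics/top0.png")
q=T["color"].astype(float).sum(2); q0=T0.astype(float).sum(2)
# pointer slope: sub-pixel column of bright line per row
u0,v0=305,157
P=[]
for r in range(v0-5,v0-1):
    w=np.clip(q[r,u0-1:u0+2]-150,0,None); P.append(ray(T,((w*np.arange(u0-1,u0+2)).sum()/w.sum(),r),204)[:2])
d=np.polyfit([p[0] for p in P],[p[1] for p in P],1); print("pointer ang",np.arctan(d[0]).round(3))
# front position: roll of handle patch, subpixel
for b in ((178,200,240,292),(170,200,210,335)):
    a=q0[b[0]:b[1],b[2]:b[3]];c=q[b[0]:b[1],b[2]:b[3]]; print(cv2.phaseCorrelate(a,c,cv2.createHanningWindow(a.shape[::-1],cv2.CV_64F)),np.abs(a-c).mean()/3)
for n,(x,y,w,h) in dict(globe=(140,185,65,55),arch=(150,242,55,30),camera=(365,140,55,40)).items():
    print(n,np.abs(q[y:y+h,x:x+w]-q0[y:y+h,x:x+w]).mean()/3)
E
```

```text
pointer ang -0.101
((0.09744270019100298, -0.85500523265911), 1.0376458055380433) 17.070221445221446
((0.5798025580803667, -0.5796505701108607), 0.920121247986162) 5.518894911290765
globe 6.015571095571096
arch 5.802626262626262
camera 5.353636363636364
```

```bash
python3 -c "
from cell import order; print(order.job_done())"
```

```text
the job is handed in; nothing more can be done
None
```

The job is handed in at about 46 s on the robot's clock: the blue, green and brass lenses stand in separate bays, the front was pushed to its home stop, and the dial's pointer lines up with 40. The camera, globe and arch show no movement; I couldn't see the hook or the lenses once the front was shut, and the hand-in gave no verdict.

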